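Slide the splash guard round its bent rail and start the stirrer

TASK

Slide the amber splash guard along its bent steel rail, round the bend, until its blue slide block rests against the red stop ring. Then start the stirrer by throwing the red-knobbed lever on the grey switch box all the way over to its other side, and leave the flask and the other bottles and glassware standing where they are.

Things in the scene. Friction and masses are not known exactly. Their poses are not given: they have to be found in the camera images.
- station: Fixed white stirrer, 125 x 125 mm, 55 mm high, and its bent guard rail: a level 12 mm steel rod, centreline 170 mm above the bench. Origin on the bench under the stirrer's centre, z up. Rail in this frame (mm): leg A from (-165, 110) to (35, 110), a quarter bend of 75 mm centreline radius about (35, 35) to (110, 35), then leg B to (110, -135).
- post_a (a point): Top of the post at the rail's start (leg A, where the guard begins), 183 mm above the bench, at (-165, 110) mm in the station's frame. A 28 x 28 x 26 mm dark clamp boss holds the rod there, level with the rod; the other post is alike.
- post_b (a point): Top of the post at the rail's other end (leg B), at (110, -135) mm in the station's frame, 183 mm above the bench.
- stop (a point): Centre of the red stop ring fixed on leg B: 32 mm diameter, 10 mm thick, on the rod's centreline at (110, -50, 170) mm in the station's frame; its face that meets the block is at y = -45.
- guard: Splash guard hanging loose on the rail, 110 to 230 g. Origin: centre of its blue slide block, 30 mm long (x, along the rod), 64 wide (y), 44 tall (z), with a square 18 mm bore along x round the rod. Amber panel below it: 90 mm long (x), 4 mm thick, reaching 128 mm below the origin. x points along the rail to the stop: the station's x on leg A, its -y on leg B.
- guard_block (a point): Centre of the blue slide block (the guard's origin); it hangs 3 mm lower than the rod's centreline. The block slides freely when pushed evenly on both sides of the rod, but tends to bind if pushed far off its middle (over about 20 mm to a side) or low on the panel; it turns 90 degrees with the bend.
- home (a point): Where the centre of the slide block is when it touches the stop ring: station frame (110, -30, 167) mm.
- switchbox: Fixed grey switch box, 130 x 100 x 50 mm (x, y, z), to the left or the right of the station. Origin under its centre. On its top a 70 x 50 x 25 mm dark block carries the lever.
- lever (a joint): Angle of the start lever: 0 leaning to the switch box's -x (off), 1.0 rad leaning to its +x (on, its end stop). It stays where it is left by friction; about 1 N at the knob moves it.
- lever_tip (a point): Centre of the lever's red ball knob (26 mm diameter), 80 mm from the hinge. The hinge axis is along the switch box's y, 72 mm above the bench over the box's origin; the knob's centre is 142 mm above the bench when off or on, 152 mm midway, and 38 mm to -x (off) or +x (on) of the hinge. The lever's bar is 10 mm thick.
- flask_center (a point): Conical glass flask on the stirrer plate, 80 mm base diameter, 112 mm tall, its top 167 mm above the bench; point half-way up its axis. Leave it alone.
- reagent_center (a point): Amber reagent jar, 80 mm diameter, 160 mm tall, on the other side of the station from the switch box; point half-way up. Leave it alone.
- wash_center (a point): White wash bottle, 66 mm diameter, 170 mm tall, standing beyond the station to one side; point half-way up. Leave it alone.
- beaker_center (a point): Glass beaker, 84 mm diameter, 100 mm tall, standing beyond the station to one side; point half-way up. Leave it alone.
There are look-alikes about, which are no part of the job. Of the things that look like the switchbox, the smaller one is meant.

How it is judged:
By the outcome, as a careful person would: the job done as asked, in the order asked, and still so for the second after the job is handed in, with the robot touching nothing.
It also fails if it takes over 64 s, if anything falls off the work surface, if the arm or the gripper's body presses on something with over 40 N, if the wrist force passes 120 N, or if a joint passes its speed limit or range.

ROBOT

A 6-joint arm with a two-finger parallel gripper is mounted at the origin on the work surface. World frame = base frame: x ahead of the robot, y to its left, z up, the work surface at z = 0. Lengths are in m, angles in rad, forces in N, time in s.
With the tool pointing down it reaches from about 0.35 to 0.85 m from the base axis. Payload 8.1 kg.
Tool frame: the origin (TCP) lies where the fingers leave the gripper's body, on its centre line; the fingertips stand 84 mm ahead of it and the grasp point (between the pads) lies 65 mm ahead of it; z points along the fingers, y is the line along which they close (so a half turn about z gives the same grasp; the last joint's range is limited). The gripper opens to 93 mm and grips with 3 to 60 N. Pads are 15 mm wide; open, the fingers measure 128 mm over their backs; the gripper's body (75 mm by 188 mm) begins 65 mm behind the grasp point.
Start: joints at [-1.337, 0.13, 1.488, -0, 1.523, -0.085], TCP at [0.188, -0.57, 0.303] pointing down, gripper open.
Joint ranges: [-2.96, 2.96], [-0.89, 2.26], [0.02, 2.5], [-1.34, 4.48], [0, 2.73], [-2.66, 2.66]. Speed limits (rad/s): [2.39, 2.39, 2.79, 3.14, 3.14, 3.14].

INTERFACE

Orientations are given as a rotation vector (axis times angle).
In Python, from plant import robot gives the robot as it stands.
- The arm moves only by the shell command python3 -m jog 'ROWS' [FORCE]. ROWS is text: rows parted by semicolons, each of 5 numbers parted by spaces: the opening, from 0 (shut) to 1 (fully open), then the shift along the tool's x, y, z in m, then the turn about the tool's z in degrees. A call has 1 to 10 rows; each row shifts and turns the commanded pose from where the row before left it, along the tool's axes as they then stand; what a row does not reach is not made up. A row lasts 1/12 s, in which the tool goes at most 41.7 mm and 7.16 degrees, less where a joint would pass 70% of its speed; a pose out of reach is approached as far as the arm can. A call with a gripper value outside its range is refused whole. The fingers move at their own pace and stop on an object; FORCE is the grip in N (left out, the last holds). Time passes only in rows, so rows that do not move let the fingers close. It gives the time, the measured TCP pose, the force, the opening and the grip force at its end, in the units of the state.
- robot.read_state(): the state, without advancing time (a new reading comes with each control period).
- robot.read_camera(name): name is "side" or "top" or "wrist"; returns a dict with "color" (480x640x3 uint8, red, green, blue), "intrinsics" (3x3 intrinsics, pixels), "pose" (4x4, takes a point from camera to world coordinates); the wrist camera has in their place "tool_from_camera" (4x4, takes a point from camera to tool coordinates, whose origin is the TCP and whose axes are the flange's). Camera axes: x right, y down, z forward; pixel columns grow to the right and rows downward; lengths in m; the calibration is good to about 2 mm. A picture is of the moment at which its call begins: read the wrist's pose just before it. There is no depth.
- robot.close_job(): hands the job in; it is judged then, once.
The state is a dict: "t": time; "q": joint angles; "dq": joint speeds; "joint_torque": joint torques, N m; "tool_pos": TCP position; "orientation": TCP orientation; "force": force on the tool from outside, world axes, zero at the start; "wrist_torque": the same for the moment, N m; "opening": finger opening in m; "gripper_force": force on a finger pad.
Only numpy, scipy, OpenCV 4.12 (cv2) and the standard library are available. Lean on these libraries where they do the work, as an engineer would, in place of code of your own. Each camera call takes 0.05 s, during which the arm holds its last target. There are 200 camera calls.

## Working session

There is one attempt and no reset: what is moved stays moved. The work goes in short steps, Python scripts to look and compute and a shell command to move; the robot and the scene stay as the last step left them, time stands still between calls to the robot, and variables do not carry over. Pictures are saved under pics/ and viewed, at most 10 in all, crops included, and the job is handed in when it is done.

```bash
ls; mkdir -p pics
python3 - <<'E'
from plant import robot
import cv2,numpy as np
s=robot.read_state();print(s['t'],s['tool_pos'],s['orientation'],s['opening'])
np.set_printoptions(precision=4,suppress=True)
for n in("top","side"):
    c=robot.read_camera(n);cv2.imwrite(f"pics/{n}0.png",c['color'][...,::-1]);print(n,c['intrinsics'],c['pose'])
    np.savez(f"pics/{n}.npz",**c)
E
```

```text
pics
0.0 [ 0.18796419 -0.56935798  0.30172447] [-3.09998020e+00 -4.98295996e-01  2.13429020e-04] 0.09273538899200587
top [[579.7376   0.     327.9262]
 [  0.     579.7376 249.8837]
 [  0.       0.       1.    ]] [[ 0.0037 -0.9813  0.1924  0.2607]
 [-0.9999 -0.0066 -0.0144  0.1207]
 [ 0.0154 -0.1924 -0.9812  1.3548]
 [ 0.      0.      0.      1.    ]]
side [[447.4712   0.     319.9663]
 [  0.     447.4712 240.2922]
 [  0.       0.       1.    ]] [[-0.9965 -0.0594  0.0588  0.4483]
 [-0.0835  0.6635 -0.7435  0.9358]
 [ 0.0051 -0.7459 -0.6661  0.8699]
 [ 0.      0.      0.      1.    ]]
```

View pics/top0.png

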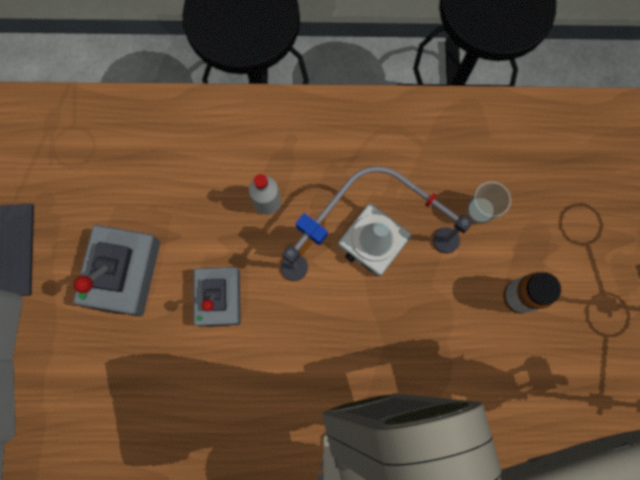

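View pics/side0.png

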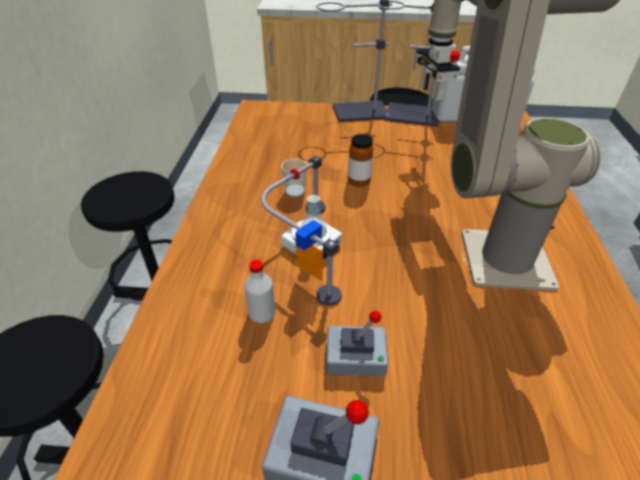

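The top view has two switch boxes: the large one at (117,270) with its knob at (83,284), and the small one at (216,296) with its knob at (208,305). I choose the small one. Post_a is at (291,253), post_b at (463,224), the ring at (432,200) and the blue block at (312,229). The wash bottle's red cap at (261,181) and the ring could be confused with the knob by colour.

```bash
cat > h.py <<'E'
import numpy as np,cv2
def ray(c,u,v,z):
    P=c['pose'];d=P[:3,:3]@np.linalg.solve(c['intrinsics'],[u,v,1.]);return P[:3,3]+d*(z-P[2,3])/d[2]
def proj(c,p):
    P=c['pose'];q=c['intrinsics']@(P[:3,:3].T@(np.asarray(p)-P[:3,3]));return q[:2]/q[2]
def blobs(c,lo,hi,amin=15):
    h=cv2.cvtColor(c['color'],cv2.COLOR_RGB2HSV);m=cv2.inRange(h,lo,hi)
    n,_,st,ce=cv2.connectedComponentsWithStats(m)
    return [(ce[i].round(1),st[i][4],st[i][:4]) for i in range(1,n) if st[i][4]>=amin]
E
python3 - <<'E'
from h import *
np.set_printoptions(precision=4,suppress=True)
T=dict(np.load('pics/top.npz'));S=dict(np.load('pics/side.npz'))
for n,c in(('top',T),('side',S)):
    print(n,'red',blobs(c,(0,200,90),(4,255,255)));print('blue',blobs(c,(105,150,60),(130,255,255)))
# station fit: posts
pa=ray(T,291,254,.183)[:2];pb=ray(T,462.5,223.5,.183)[:2]
a=np.array([-.165,.110]);b=np.array([.110,-.135])
def ang(v):return np.arctan2(v[1],v[0])
th=ang(pb-pa)-ang(b-a);R=np.array([[np.cos(th),-np.sin(th)],[np.sin(th),np.cos(th)]])
o=(pa+pb)/2-R@((a+b)/2)
print('posts',pa,pb,np.linalg.norm(pb-pa),np.linalg.norm(b-a),'th',np.degrees(th),'o',o)
W=lambda x,y,z:np.r_[o+R@[x,y],z]
for nm,p in(('stop',(.11,-.05,.17)),('bend',(.035+.053,.035+.053,.17)),('A_end',(.035,.11,.17)),('B0',(.11,.035,.17)),('pa',(-.165,.11,.183)),('pb',(.11,-.135,.183))):
    print(nm,W(*p),'top',proj(T,W(*p)),'side',proj(S,W(*p)))
print('knob',ray(T,208,305,.142));print('guard top',ray(T,312,229,.185), R.T@(ray(T,312,229,.185)[:2]-o))
for p in [(194,269),(239,267),(240,324),(195,326)]:print(ray(T,*p,.05))
print('wash',ray(T,261,181,.17),'beaker',ray(T,491,198,.1),'jar',ray(T,543,290,.16),'flask',ray(T,376,232,.167))
cv2.imwrite('pics/crop.png',cv2.resize(T['color'][150:340,180:500,::-1],None,fx=2.5,fy=2.5,interpolation=cv2.INTER_CUBIC))
E
```

```text
top red [(array([260.1, 180.4]), np.int32(107), array([255, 175,  11,  12], dtype=int32)), (array([431.8, 198.2]), np.int32(22), array([428, 195,   8,   9], dtype=int32)), (array([ 82.4, 283.9]), np.int32(209), array([ 74, 277,  18,  15], dtype=int32)), (array([207.1, 304.7]), np.int32(69), array([203, 300,   9,  10], dtype=int32))]
blue [(array([311.3, 228.5]), np.int32(445), array([297, 215,  30,  28], dtype=int32))]
side red [(array([454.3,  55.3]), np.int32(65), array([451,  51,   8,  10], dtype=int32)), (array([295.2, 172.6]), np.int32(21), array([292, 170,   6,   8], dtype=int32)), (array([255.7, 265.5]), np.int32(122), array([250, 260,  13,  12], dtype=int32)), (array([374.8, 316.1]), np.int32(90), array([370, 311,  11,  11], dtype=int32)), (array([356.8, 411.3]), np.int32(379), array([347, 401,  21,  22], dtype=int32))]
blue [(array([307.5, 234.1]), np.int32(441), array([296, 221,  26,  28], dtype=int32))]
posts [0.4813 0.1793] [ 0.5484 -0.1771] 0.36267771806148535 0.36830693721405794 th -37.63990410270447 o [ 0.5443 -0.0058]
stop [ 0.6009 -0.1126  0.17  ] top [429.7171 200.7228] side [295.6716 175.1793]
bend [0.6677 0.0102 0.17  ] top [371.6697 170.1718] side [264.3927 199.9936]
A_end [0.6392 0.0599 0.17  ] top [348.4941 182.7488] side [272.1123 212.3795]
B0 [ 0.6528 -0.0453  0.17  ] top [397.6101 177.0641] side [273.4794 188.0486]
pa [0.4808 0.1821 0.183 ] top [289.6487 254.2403] side [331.8049 244.829 ]
pb [ 0.549  -0.1799  0.183 ] top [463.8109 223.2669] side [316.2598 159.3678]
knob [0.3796 0.3526 0.142 ]
guard top [0.5339 0.1366 0.185 ] [-0.0952  0.1064]
[0.4703 0.4055 0.05  ]
[0.4755 0.3037 0.05  ]
[0.3466 0.2972 0.05  ]
[0.3417 0.3971 0.05  ]
wash [0.6415 0.2463 0.17  ] beaker [ 0.6284 -0.2652  0.1   ] jar [ 0.4128 -0.3455  0.16  ] flask [0.5326 0.0022 0.167 ]
```

View pics/crop.png

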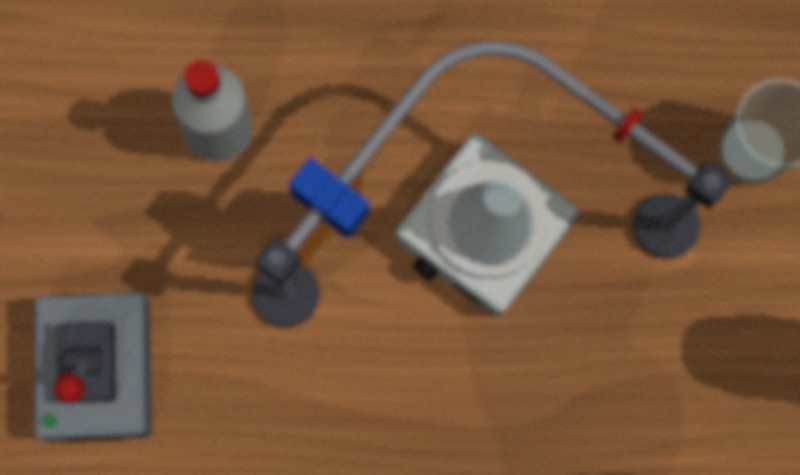

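The crop confirms the small box: its knob at crop (68,387) leans towards the robot, so it must be thrown to world +x. The block on leg A is at crop (330,197). Next I write a row calculator and hover over the guard.

```bash
cat >> h.py <<'E'
from scipy.spatial.transform import Rotation as Ro
def yaw(s):  # of tool y, deg
    y=Ro.from_rotvec(s['orientation']).as_matrix()[:,1];return np.degrees(np.arctan2(y[1],y[0]))
def rows(p,yw,way,op):
    """way: list of (x,y,z,yaw_deg,nrows). Prints rows in rounded tool units, simulating the rounding."""
    p=np.array(p,float);out=[]
    for x,y,z,w,n in way:
        for k in range(n,0,-1):
            d=(np.array([x,y,z])-p)/k;t=-round(((w-yw+180)%360-180)/k,1)
            a=np.radians(yw);Y=np.array([np.cos(a),np.sin(a),0]);Z=np.array([0,0,-1.]);X=np.cross(Y,Z)
            sh=[round(float(d@A),3) for A in(X,Y,Z)];p=p+sh[0]*X+sh[1]*Y+sh[2]*Z;yw-=t
            out.append("%g %g %g %g %g"%(op,*sh,t))
    for i in range(0,len(out),10):print('; '.join(out[i:i+10]))
    print('end',p,yw)
E
python3 - <<'E'
from h import *
from plant import robot
s=robot.read_state();print(yaw(s))
rows(s['tool_pos'],yaw(s),[(.40,-.14,.33,-9,12),(.534,.137,.32,52.4,9)],1)
E
```

```text
-71.73461151434938
1 0.028 -0.028 -0.002 -5.2; 1 0.03 -0.026 -0.002 -5.2; 1 0.033 -0.023 -0.002 -5.2; 1 0.035 -0.02 -0.002 -5.2; 1 0.036 -0.017 -0.003 -5.2; 1 0.038 -0.013 -0.002 -5.2; 1 0.039 -0.01 -0.003 -5.3; 1 0.039 -0.006 -0.002 -5.2; 1 0.04 -0.003 -0.003 -5.3; 1 0.04 0.001 -0.002 -5.2
1 0.039 0.005 -0.003 -5.3; 1 0.039 0.008 -0.002 -5.2; 1 0.033 0.01 0.001 -6.8; 1 0.031 0.014 0.001 -6.8; 1 0.03 0.017 0.001 -6.8; 1 0.027 0.021 0.001 -6.8; 1 0.025 0.024 0.001 -6.8; 1 0.021 0.026 0.001 -6.9; 1 0.018 0.029 0.001 -6.8; 1 0.015 0.031 0.001 -6.9
1 0.011 0.032 0.002 -6.8
end [0.53399681 0.13681612 0.31978483] 52.36538848565063
```

```bash
python3 -m jog '1 0.028 -0.028 -0.002 -5.2; 1 0.03 -0.026 -0.002 -5.2; 1 0.033 -0.023 -0.002 -5.2; 1 0.035 -0.02 -0.002 -5.2; 1 0.036 -0.017 -0.003 -5.2; 1 0.038 -0.013 -0.002 -5.2; 1 0.039 -0.01 -0.003 -5.3; 1 0.039 -0.006 -0.002 -5.2; 1 0.04 -0.003 -0.003 -5.3; 1 0.04 0.001 -0.002 -5.2'
python3 -m jog '1 0.039 0.005 -0.003 -5.3; 1 0.039 0.008 -0.002 -5.2; 1 0.033 0.01 0.001 -6.8; 1 0.031 0.014 0.001 -6.8; 1 0.03 0.017 0.001 -6.8; 1 0.027 0.021 0.001 -6.8; 1 0.025 0.024 0.001 -6.8; 1 0.021 0.026 0.001 -6.9; 1 0.018 0.029 0.001 -6.8; 1 0.015 0.031 0.001 -6.9'
python3 -m jog '1 0.011 0.032 0.002 -6.8; 1 0 0 0 0; 1 0 0 0 0'
python3 - <<'E'
from h import *
from plant import robot
np.set_printoptions(precision=4,suppress=True)
s=robot.read_state();print(s['tool_pos'],yaw(s),s['q'])
c=robot.read_camera('wrist');s2=robot.read_state()
cv2.imwrite('pics/w1.png',c['color'][...,::-1])
M=np.eye(4);M[:3,:3]=Ro.from_rotvec(s['orientation']).as_matrix();M[:3,3]=s['tool_pos']
c['pose']=M@c['tool_from_camera'];np.savez('pics/w1.npz',**c);print(c['pose'],c['intrinsics'])
E
```

```text
t: 0.93
tool_pos: [0.3649, -0.2094, 0.3257]
orientation: [2.562, 1.818, 0.0]
force: [1.2, -0.2, 1.2]
opening: 0.0926
gripper_force: 0.0
t: 1.77
tool_pos: [0.5198, 0.1076, 0.3222]
orientation: [-1.179, -2.912, 0.001]
force: [0.3, -0.6, -0.1]
opening: 0.0929
gripper_force: 0.0
t: 2.02
tool_pos: [0.5339, 0.1379, 0.3195]
orientation: [-1.009, -2.973, 0.002]
force: [-0.0, -0.8, 0.5]
opening: 0.0934
gripper_force: 0.0
[0.5339 0.1379 0.3195] 52.5004756809281 [ 0.1597 -0.0057  1.5996 -0.0001  1.55   -0.7566]
[[ 0.6083  0.7674  0.2025  0.4771]
 [ 0.7937 -0.5879 -0.1565  0.1806]
 [-0.001   0.2559 -0.9667  0.401 ]
 [ 0.      0.      0.      1.    ]] [[338.1581   0.     320.7987]
 [  0.     338.1581 239.6334]
 [  0.       0.       1.    ]]
```

View pics/w1.png

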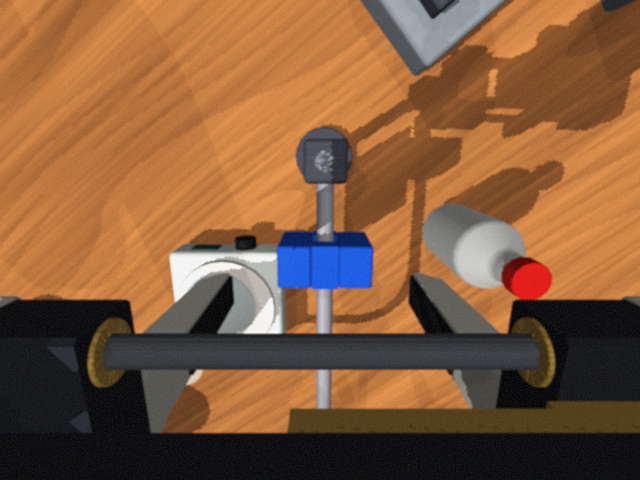

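The block is at (278–372, 233–288), the rod runs from (325,200) to (323,400), and the boss is at (326,160). The rail is well aligned with the gripper centre.

Run:
```python
from h import *
np.set_printoptions(precision=4,suppress=True)
c=dict(np.load('pics/w1.npz'));h=cv2.cvtColor(c['color'],cv2.COLOR_RGB2HSV)
m=cv2.inRange(h,(105,120,40),(130,255,255))
ys,xs=np.nonzero(m);print('blue bbox',xs.min(),xs.max(),ys.min(),ys.max())
V=c['color'][...,0].astype(int)
for v in(200,210,220,300,315,385,400):
    g=h[v,300:350,1];k=np.nonzero(g<90)[0];print(v,300+k.min(),300+k.max(),300+k.mean(),len(k)) if len(k) else print(v)
e1=ray(c,xs.min()+.5,288,.189);e2=ray(c,xs.max(),288,.189);print('far edge',e1,e2,np.linalg.norm(e1-e2),np.degrees(np.arctan2(*(e2-e1)[1::-1])))
print('boss',ray(c,326,160,.183))
```

```text
blue bbox 277 372 232 289
200 317 333 325.0 17
210 317 332 324.5 16
220 317 332 324.5 16
300 317 331 324.0 15
315 316 331 323.5 16
385 316 330 323.0 15
400 316 330 323.0 15
far edge [0.5306 0.1026 0.189 ] [0.5693 0.1532 0.189 ] 0.06369065590872687 52.55622173777999
boss [0.4837 0.1794 0.183 ]
```

Run:
```python
from h import *
from plant import robot
np.set_printoptions(precision=4,suppress=True)
c=dict(np.load('pics/w1.npz'));T=dict(np.load('pics/top.npz'))
r1=ray(c,325,200,.17);r2=ray(c,323.2,400,.17);hd=(r2-r1)[:2];ph=np.degrees(np.arctan2(hd[1],hd[0]));print('rod',r1,r2,ph)
pb=ray(T,462.5,223.5,.183);stop=ray(T,431.8,199,.17);print('stop top',stop,'pb',pb)
th=np.radians(ph);R=np.array([[np.cos(th),-np.sin(th)],[np.sin(th),np.cos(th)]])
rm=(r1+r2)[:2]/2
boss=ray(c,326,160,.183)[:2]
u=R[:,0];n=R[:,1]
# lateral from rod, longitudinal from boss
for lab,al in(('boss',boss@u+.165),('stop',stop[:2]@u-.11),('pb',pb[:2]@u-.11)):print(lab,al, end=' ')
print('lat rod',rm@n-.11,'stop',stop[:2]@n+.05,'pb',pb[:2]@n+.135)
s=robot.read_state();a=np.radians(yaw(s));Y=np.array([np.cos(a),np.sin(a)])
b=np.array([.5500,.1279])-.015*u;print('block',b,'rod off tool centre along y at block',(rm-s['tool_pos'][:2])@n,'tool lateral shift; block ahead',(b-s['tool_pos'][:2])@u)
```

```text
rod [0.505  0.1626 0.17  ] [0.6331 0.0632 0.17  ] -37.79983834124505
stop top [ 0.6047 -0.1171  0.17  ] pb [ 0.5484 -0.1771  0.183 ]
boss 0.43728095189586635 stop 0.4395818883527326 pb 0.43189384315952606 lat rod 0.3279831989270951 stop 0.3280773667283997 pb 0.33119453414727806
block [0.5381 0.1371] rod off tool centre along y at block 0.0027907224448940793 tool lateral shift; block ahead 0.003247470857736275
```

```bash
python3 -m jog '1 -0.003 0.003 0.015 0; 1 0 0 0.025 0; 1 0 0 0.025 0; 1 0 0 0.02 0; 1 0 0 0 0; 1 0 0 0 0'; python3 -m jog '0 0 0 0 0; 0 0 0 0 0; 0 0 0 0 0; 0 0 0 0 0; 0 0 0 0 0; 0 0 0 0 0' 10
```

```text
t: 2.57
tool_pos: [0.5374, 0.1357, 0.2351]
orientation: [-1.016, -2.97, 0.002]
force: [0.6, 0.1, -0.6]
opening: 0.0928
gripper_force: 0.0
t: 3.07
tool_pos: [0.5387, 0.1371, 0.2366]
orientation: [1.013, 2.973, 0.001]
force: [0.2, -0.8, 2.8]
opening: 0.0643
gripper_force: 10.0
```

```bash
python3 -m jog '0 -0.005 0 0 0; 0 -0.012 0 0 0; 0 -0.015 0 0 0; 0 -0.015 0 0 0'
python3 - <<'E'
from h import *
from plant import robot
np.set_printoptions(precision=4,suppress=True)
open('h.py','a').write('''
TH=np.radians(-37.7);U=np.array([np.cos(TH),np.sin(TH)]);N=np.array([-U[1],U[0]]);O=.437*U+.328*N
def st(s):
    d=np.array(s['tool_pos'][:2])-O;f=np.array(s['force'][:2])
    print('station mm',(1000*d@U).round(1),(1000*d@N).round(1),'z',round(s['tool_pos'][2],4),'yaw',(yaw(s)+37.7).round(2),'F',(f@U).round(1),(f@N).round(1),round(s['force'][2],1),'op',round(s['opening'],4),s['gripper_force'],s['t'])
''')
import importlib,h;importlib.reload(h);h.st(robot.read_state())
E
```

```text
t: 3.4
tool_pos: [0.5758, 0.1088, 0.2366]
orientation: [-1.012, -2.974, -0.002]
force: [-4.0, 4.3, 6.7]
opening: 0.0642
gripper_force: 10.0
station mm -47.9 110.2 z 0.2366 yaw 90.13 F -5.8 1.0 6.7 op 0.0642 9.999441504478455 3.4
```

```bash
python3 -m jog '0 -0.01 0 -0.001 0; 0 -0.015 0 -0.001 0; 0 -0.015 0 0 0; 0 -0.015 0 0 0; 0 -0.015 0 0 0;0 -0.008 0 0 0; 0 0 0 0 0'; python3 -c "
from h import *
from plant import robot
st(robot.read_state())"
```

```text
t: 3.98
tool_pos: [0.638, 0.0595, 0.2371]
orientation: [-1.015, -2.973, 0.001]
force: [-0.2, 0.7, -1.1]
opening: 0.064
gripper_force: 10.0
station mm 31.4 109.2 z 0.2371 yaw 89.99 F -0.6 0.4 -1.1 op 0.064 9.997418224811554 3.9833
```

Run:
```python
from h import *
from plant import robot
s=robot.read_state()
def W(x,y,yw):p=O+x*U+y*N;return(p[0],p[1],s['tool_pos'][2],yw-37.7,1)
way=[W(.035,.1095,90)]
for a in range(6,91,6):
    t=np.radians(a);way.append(W(.035+.0747*np.sin(t),.035+.0747*np.cos(t),90-a))
way+=[W(.11,.025,0),W(.11,.013,0)]
rows(s['tool_pos'],yaw(s),way,0)
```

```text
0 -0.004 0 0 -0; 0 -0.007 0 0 6; 0 -0.008 -0 0 6; 0 -0.008 -0.001 0 6; 0 -0.008 -0 0 6; 0 -0.008 -0.001 0 6; 0 -0.007 0 0 6; 0 -0.008 -0 0 6; 0 -0.008 -0.001 0 6; 0 -0.008 -0 0 6
0 -0.008 -0.001 0 6; 0 -0.007 0 0 6; 0 -0.008 -0 0 6; 0 -0.008 -0.001 0 6; 0 -0.008 -0 0 6; 0 -0.008 -0.001 0 6; 0 -0.01 0.001 0 -0; 0 -0.012 -0 0 -0
end [ 0.64133341 -0.06519194  0.23712171] -37.7106739006459
```

```bash
python3 -m jog '0 -0.004 0 0 0; 0 -0.007 0 0 6; 0 -0.008 0 0 6; 0 -0.008 -0.001 0 6; 0 -0.008 0 0 6; 0 -0.008 -0.001 0 6; 0 -0.007 0 0 6; 0 -0.008 0 0 6'; python3 -c "
from h import *
from plant import robot
st(robot.read_state())"
```

```text
t: 4.65
tool_pos: [0.6682, 0.014, 0.2376]
orientation: [-2.016, -2.408, 0.0]
force: [-0.1, 0.1, -0.7]
opening: 0.0644
gripper_force: 10.0
station mm 83.2 91.7 z 0.2376 yaw 47.82 F -0.2 0.0 -0.7 op 0.0644 9.990849941968918 4.65
```

```bash
python3 -m jog '0 -0.008 -0.001 0 6; 0 -0.008 0 0 6; 0 -0.008 -0.001 0 6; 0 -0.007 0 0 6; 0 -0.008 0 0 6; 0 -0.008 -0.001 0 6; 0 -0.008 0 0 6; 0 -0.008 -0.001 0 6; 0 -0.01 0.001 0 0; 0 -0.012 0 0 0'; python3 -c "
from h import *
from plant import robot
st(robot.read_state())"
```

```text
t: 5.48
tool_pos: [0.6405, -0.0637, 0.2379]
orientation: [2.817, 1.39, 0.001]
force: [1.5, -0.4, -1.8]
opening: 0.0639
gripper_force: 10.0
station mm 108.8 13.3 z 0.2379 yaw 0.21 F 1.5 0.6 -1.8 op 0.0639 9.998406618833542 5.4833
```

```bash
python3 -m jog '0 -0.01 0.001 0 0; 0 -0.012 0 0 0; 0 -0.01 0 0 0; 0 -0.004 0 0 0; 0 0 0 0 0'; python3 -c "
from h import *
from plant import robot
st(robot.read_state())"; python3 -m jog '0 -0.003 0 0 0; 0 -0.003 0 0 0; 0 0 0 0 0';  python3 -c "
from h import *
from plant import robot
st(robot.read_state())"
```

```text
t: 5.9
tool_pos: [0.6189, -0.0942, 0.2377]
orientation: [-2.82, -1.385, 0.001]
force: [-0.5, 0.2, -0.8]
opening: 0.064
gripper_force: 10.0
station mm 110.3 -24.1 z 0.2377 yaw 0.01 F -0.5 -0.1 -0.8 op 0.064 9.997472316026688 5.9
t: 6.15
tool_pos: [0.6158, -0.098, 0.2377]
orientation: [2.819, 1.387, -0.0]
force: [0.1, -0.0, -0.5]
opening: 0.0642
gripper_force: 10.0
station mm 110.2 -28.9 z 0.2377 yaw 0.08 F 0.1 0.0 -0.5 op 0.0642 9.997467398643494 6.15
```

Creep on until the contact force shows.

```bash
for i in 1 2; do python3 -m jog '0 -0.002 0 0 0; 0 0 0 0 0';  python3 -c "
from h import *
from plant import robot
st(robot.read_state())"; done
```

```text
t: 6.32
tool_pos: [0.615, -0.099, 0.2377]
orientation: [-2.818, -1.387, -0.002]
force: [2.2, 1.2, -2.2]
opening: 0.0638
gripper_force: 10.0
station mm 110.1 -30.2 z 0.2377 yaw 0.1 F 1.0 2.3 -2.2 op 0.0638 9.997422248125076 6.3167
t: 6.48
tool_pos: [0.6146, -0.0994, 0.2378]
orientation: [-2.817, -1.387, -0.006]
force: [6.8, 8.0, -4.4]
opening: 0.0639
gripper_force: 10.0
station mm 110.1 -30.8 z 0.2378 yaw 0.14 F 0.5 10.5 -4.4 op 0.0639 9.997412413358688 6.4833
```

```bash
python3 -m jog '0 0 0 0.001 0; 0 0 0 0.001 0; 0 0 0 0 0; 0.4 0 0 0 0; 1 0 0 0 0; 1 0 0 0 0; 1 0 0 0 0; 1 0 0 0 0; 1 0 0 0 0';  python3 -c "
from h import *
from plant import robot
st(robot.read_state())"; python3 -m jog '1 0 0 -0.02 0; 1 0 0 -0.03 0; 1 0 0 -0.03 0; 1 0 0 0 0; 1 0 0 0 0'
python3 - <<'E'
from h import *
from plant import robot
np.set_printoptions(precision=4,suppress=True)
s=robot.read_state();st(s)
c=robot.read_camera('wrist')
M=np.eye(4);M[:3,:3]=Ro.from_rotvec(s['orientation']).as_matrix();M[:3,3]=s['tool_pos']
c['pose']=M@c['tool_from_camera'];cv2.imwrite('pics/w2.png',c['color'][...,::-1])
print('red',blobs(c,(0,150,60),(6,255,255)),'blue',blobs(c,(105,120,40),(130,255,255)))
E
```

```text
t: 7.23
tool_pos: [0.6134, -0.1013, 0.2356]
orientation: [-2.819, -1.386, 0.001]
force: [0.4, -0.3, -0.2]
opening: 0.0914
gripper_force: 0.0
station mm 110.2 -33.0 z 0.2356 yaw 0.05 F 0.5 0.0 -0.2 op 0.0914 0.0 7.2333
t: 7.65
tool_pos: [0.6146, -0.1015, 0.3187]
orientation: [2.816, 1.384, 0.006]
force: [-0.4, 0.5, -0.7]
opening: 0.0929
gripper_force: 0.0
station mm 111.3 -32.5 z 0.3187 yaw 0.05 F -0.6 0.2 -0.7 op 0.0929 0.0 7.65
red [(array([320.9, 285.1]), np.int32(297), array([299, 281,  43,  10], dtype=int32))] blue [(array([318.5, 252.4]), np.int32(4976), array([270, 224,  97,  56], dtype=int32))]
```

View pics/w2.png

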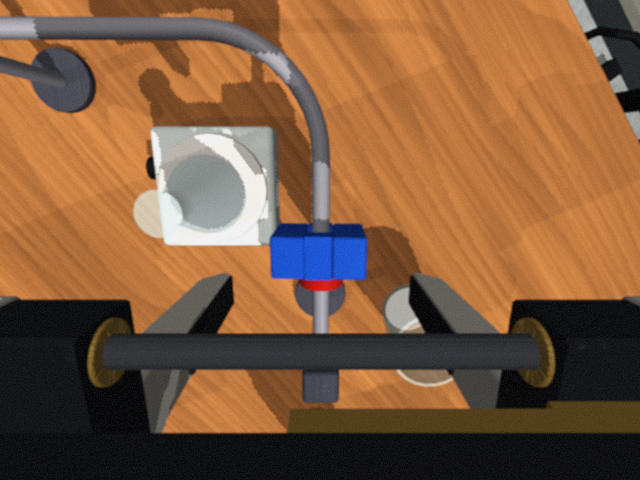

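The block now abuts the red ring: block (270–367, 224–280), ring directly under it at rows 281–291. The flask still stands. Next, the lever.

Run:
```python
from h import *
from plant import robot
s=robot.read_state()
rows(s['tool_pos'],yaw(s),[(.52,.0,.36,-5,6),(.40,.352,.36,93,15)],0)
```

```text
0 0.004 -0.023 -0.007 -5.4; 0 0.006 -0.022 -0.007 -5.4; 0 0.008 -0.022 -0.007 -5.5; 0 0.01 -0.021 -0.008 -5.4; 0 0.012 -0.019 -0.007 -5.5; 0 0.013 -0.018 -0.008 -5.4; 0 0.023 -0.01 0 -6.5; 0 0.024 -0.007 0 -6.5; 0 0.024 -0.005 0 -6.5; 0 0.025 -0.002 0 -6.5
0 0.025 0.001 0 -6.5; 0 0.024 0.004 0 -6.6; 0 0.024 0.006 0 -6.5; 0 0.023 0.009 0 -6.6; 0 0.022 0.012 0 -6.5; 0 0.02 0.014 0 -6.6; 0 0.019 0.016 0 -6.5; 0 0.017 0.019 0 -6.6; 0 0.014 0.02 0 -6.5; 0 0.012 0.022 0 -6.6
0 0.01 0.023 0 -6.5
end [0.39961629 0.35226541 0.36045624] 92.95381966520362
```

```bash
python3 -m jog '0 0.004 -0.023 -0.007 -5.4; 0 0.006 -0.022 -0.007 -5.4; 0 0.008 -0.022 -0.007 -5.5; 0 0.01 -0.021 -0.008 -5.4; 0 0.012 -0.019 -0.007 -5.5; 0 0.013 -0.018 -0.008 -5.4; 0 0.023 -0.01 0 -6.5; 0 0.024 -0.007 0 -6.5; 0 0.024 -0.005 0 -6.5; 0 0.025 -0.002 0 -6.5' >/dev/null
python3 -m jog '0 0.025 0.001 0 -6.5; 0 0.024 0.004 0 -6.6; 0 0.024 0.006 0 -6.5; 0 0.023 0.009 0 -6.6; 0 0.022 0.012 0 -6.5; 0 0.02 0.014 0 -6.6; 0 0.019 0.016 0 -6.5; 0 0.017 0.019 0 -6.6; 0 0.014 0.02 0 -6.5; 0 0.012 0.022 0 -6.6' >/dev/null
python3 -m jog '0 0.01 0.023 0 -6.5; 0 0 0 0 0; 0 0 0 0 0'
python3 - <<'E'
from h import *
from plant import robot
np.set_printoptions(precision=4,suppress=True)
s=robot.read_state();print(yaw(s),s['q'])
c=robot.read_camera('wrist')
M=np.eye(4);M[:3,:3]=Ro.from_rotvec(s['orientation']).as_matrix();M[:3,3]=s['tool_pos']
c['pose']=M@c['tool_from_camera'];cv2.imwrite('pics/w3.png',c['color'][...,::-1]);np.savez('pics/w3.npz',**c)
for b in blobs(c,(0,150,60),(6,255,255)):print(b,ray(c,*b[0],.142))
E
```

```text
t: 9.62
tool_pos: [0.3983, 0.3529, 0.3577]
orientation: [0.083, -3.138, 0.003]
force: [-0.3, 0.2, 0.1]
opening: 0.0006
gripper_force: 0.0
93.02937622039113 [ 0.6288 -0.0678  1.5912 -0.0002  1.6216 -0.9949]
(array([321.4, 213.1]), np.int32(592), array([308, 199,  28,  29], dtype=int32)) [0.3809 0.3517 0.142 ]
(array([622. , 283.5]), np.int32(893), array([602, 265,  38,  43], dtype=int32)) [0.4328 0.6378 0.142 ]
```

View pics/w3.png

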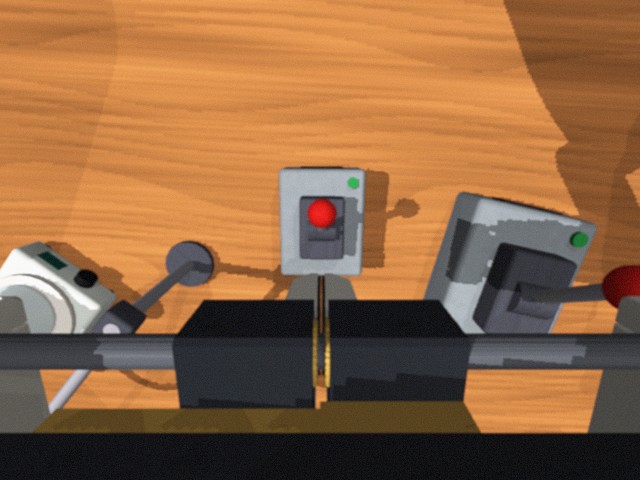

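The small box's red knob is at (321,213), i.e. (0.381, 0.352), leaning towards the robot. It matches the earlier estimate.

```bash
python3 -m jog '0 0.03 0 0 0; 0 0.033 -0.001 0.01 0; 0 0 0 0.03 0; 0 0 0 0.035 0; 0 0 0 0.035 0; 0 0 0 0.02 0; 0 0 0 0.013 0; 0 0 0 0 0; 0 0 0 0 0'; python3 -m jog '0 -0.01 0 0 0; 0 -0.01 0 0 0; 0 -0.01 0 0 0; 0 -0.01 0 0 0; 0 -0.01 0 0 0; 0 -0.01 0 0 0;0 -0.01 0 0 0; 0 -0.01 0 0 0; 0 -0.01 0 0 0'; python3 -m jog '0 -0.005 0 0 0; 0 0 0 0 0'
```

```text
t: 10.42
tool_pos: [0.3364, 0.3469, 0.2159]
orientation: [0.077, -3.139, 0.003]
force: [0.6, 0.6, 0.2]
opening: 0.0005
gripper_force: 0.0
t: 11.17
tool_pos: [0.4271, 0.3527, 0.2163]
orientation: [0.081, -3.14, 0.001]
force: [-2.0, 0.6, -0.9]
opening: 0.0005
gripper_force: 0.6
t: 11.33
tool_pos: [0.4298, 0.3529, 0.2162]
orientation: [0.081, -3.134, 0.002]
force: [-14.4, -2.1, 7.4]
opening: 0.0011
gripper_force: 7.1
```

```bash
python3 -m jog '0 0.01 0 0 0; 0 0.025 0 0 0; 0 0.01 0 -0.03 0; 0 0 0 -0.035 0; 0 0 0 -0.035 0; 0 0 0 -0.035 0; 0 0 0 -0.01 0; 0 0 0 0 0; 0 0 0 0 0'
python3 - <<'E'
from h import *
from plant import robot
np.set_printoptions(precision=4,suppress=True)
T=robot.read_camera('top');S=robot.read_camera('side')
for n,c in(('top',T),('side',S)):
    for lab,lo,hi in(('red',(0,150,60),(5,255,255)),('blue',(105,150,60),(130,255,255))):print(n,lab,[(b[0],b[1],b[2]) for b in blobs(c,lo,hi)])
for x in(.03815,):
    e=np.array([.3809+.076,.3557,.142]);print('knob on expected',proj(T,e),proj(S,e))
hm=np.r_[O+.11*U-.03*N,.167];print('home expected',proj(T,hm),proj(S,hm))
a=cv2.resize(T['color'][150:340,180:500,::-1],(800,475));cv2.imwrite('pics/end1.png',a)
b=cv2.resize(S['color'][130:390,200:420,::-1],None,fx=2.3,fy=2.3,interpolation=cv2.INTER_CUBIC);cv2.imwrite('pics/end2.png',b)
E
```

```text
t: 12.08
tool_pos: [0.3866, 0.3509, 0.3616]
orientation: [-0.081, 3.139, 0.001]
force: [0.1, -0.6, -1.3]
opening: 0.0007
gripper_force: 0.0
top red [(array([260.1, 180.7]), np.int32(140), array([254, 174,  13,  14], dtype=int32)), (array([431.5, 199.4]), np.int32(27), array([426, 194,  10,  12], dtype=int32))]
top blue [(array([423. , 193.5]), np.int32(386), array([410, 179,  27,  30], dtype=int32))]
side red [(array([255.8, 265.8]), np.int32(131), array([250, 260,  13,  13], dtype=int32)), (array([340.7, 316.1]), np.int32(94), array([336, 311,  10,  11], dtype=int32)), (array([356.7, 412. ]), np.int32(389), array([346, 401,  22,  23], dtype=int32))]
side blue [(array([290.7, 177. ]), np.int32(322), array([280, 166,  21,  24], dtype=int32))]
knob on expected [208.1416 268.4245] [337.5906 317.1872]
home expected [422.7821 194.648 ] [290.0387 178.5852]
```

View pics/end1.png

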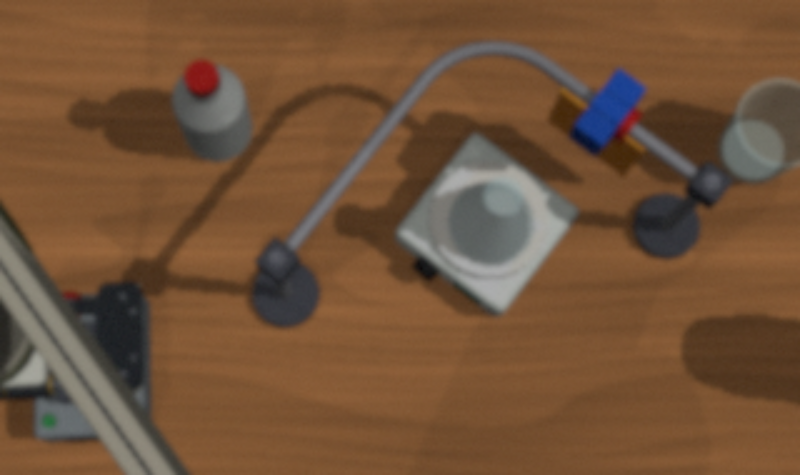

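View pics/end2.png

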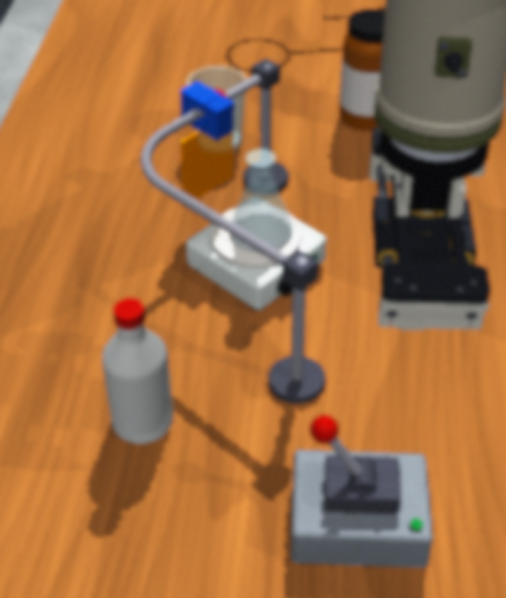

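The top view shows the block against the ring, and all the glassware stands where it was. The side view shows the knob thrown over at crop (324,428). I check that the travel is full.

Run:
```python
from h import *
from plant import robot
S=dict(np.load('pics/side.npz'))
print('off predicted',proj(S,[.3809,.3517,.142]),'meas 374.8 316.1')
a=ray(S,374.8,316.1,.142);b=ray(S,340.7,316.1,.142);print(a,b,np.linalg.norm(b-a))
```

```text
off predicted [374.81059497 318.22331135] meas 374.8 316.1
[0.38087964 0.34619692 0.142     ] [0.45069018 0.3523327  0.142     ] 0.07007966934029532
```

```bash
python3 -m jog '0 0 0 0.03 0; 0 0 0 0.035 0; 0 0 0 0.035 0; 0 0 0 0.03 0; 0 0 0 0.014 0; 0 0 0 0 0; 0 0 0 0 0'; python3 -m jog '0 -0.01 0 0 0; 0 -0.01 0 0 0; 0 -0.01 0 0 0; 0 -0.008 0 0 0; 0 -0.004 0 0 0; 0 0 0 0 0'; python3 -m jog '0 -0.003 0 0 0; 0 0 0 0 0'; python3 -m jog '0 -0.002 0 0 0; 0 0 0 0 0'
```

```text
t: 12.77
tool_pos: [0.3851, 0.3498, 0.2153]
orientation: [0.081, -3.136, 0.005]
force: [0.1, -1.3, 0.5]
opening: 0.0005
gripper_force: 0.0
t: 13.27
tool_pos: [0.4289, 0.3533, 0.2184]
orientation: [0.08, -3.139, -0.001]
force: [-2.6, -0.4, 2.4]
opening: 0.0004
gripper_force: 1.5
t: 13.43
tool_pos: [0.4298, 0.3534, 0.2182]
orientation: [0.082, -3.135, 0.0]
force: [-13.6, -2.2, 9.2]
opening: 0.0005
gripper_force: 7.3
t: 13.6
tool_pos: [0.4303, 0.3535, 0.2181]
orientation: [0.082, -3.132, 0.001]
force: [-22.3, -2.5, 14.7]
opening: 0.0008
gripper_force: 11.4
```

It hits a stiff stop again at the same place. Retreat and measure the knob with the wrist camera.

```bash
python3 -m jog '0 0.01 0 0 0; 0 0.025 0 0 0; 0 0.01 0 -0.03 0; 0 0 0 -0.035 0; 0 0 0 -0.035 0; 0 -0.03 0 -0.035 0; 0 -0.03 0 -0.01 0; 0 -0.026 0 0 0; 0 0 0 0 0; 0 0 0 0 0'
python3 - <<'E'
from h import *
from plant import robot
np.set_printoptions(precision=4,suppress=True)
s=robot.read_state();c=robot.read_camera('wrist')
M=np.eye(4);M[:3,:3]=Ro.from_rotvec(s['orientation']).as_matrix();M[:3,3]=s['tool_pos']
c['pose']=M@c['tool_from_camera'];cv2.imwrite('pics/w4.png',c['color'][...,::-1])
for b in blobs(c,(0,150,60),(6,255,255)):
    p=ray(c,*b[0],.142);print(b,p,np.linalg.norm(p-[.3809,.3517,.142]))
E
```

```text
t: 14.43
tool_pos: [0.4725, 0.3548, 0.359]
orientation: [0.079, -3.14, 0.0]
force: [0.4, -0.4, -0.7]
opening: 0.0004
gripper_force: 0.0
(array([633.3, 190.3]), np.int32(315), array([624, 170,  16,  41], dtype=int32)) [0.4216 0.6271 0.142 ] 0.2784111979879979
(array([322.4, 206.7]), np.int32(581), array([309, 193,  28,  28], dtype=int32)) [0.45   0.3547 0.142 ] 0.06913551193013358
```

View pics/w4.png

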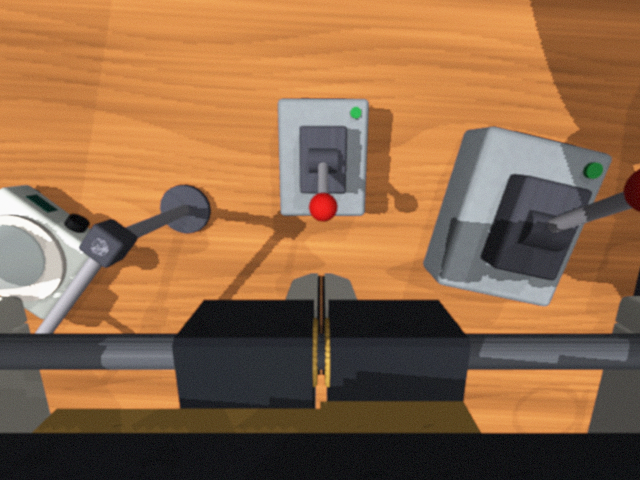

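Run:
```python
from h import *
np.set_printoptions(precision=4,suppress=True)
from plant import robot
c=dict(np.load('pics/w3.npz'))
a=np.array([ray(c,*p,.05) for p in[(280,168),(365,168),(361,274),(282,275)]]);print(a,a.mean(0))
b=np.array([ray(c,*p,.075) for p in[(300,197),(344,197),(343,258),(300,258)]]);print('dark w3',b.mean(0),b[0]-b[3])
s=robot.read_state();c2=dict(c);M=np.eye(4);M[:3,:3]=Ro.from_rotvec(s['orientation']).as_matrix();M[:3,3]=s['tool_pos'];c2['pose']=M@c['tool_from_camera']
a=np.array([ray(c2,*p,.05) for p in[(280,100),(368,99),(366,215),(281,214)]]);print(a,a.mean(0))
b=np.array([ray(c2,*p,.075) for p in[(300,126),(347,126),(345,193),(300,192)]]);print('dark w4',b.mean(0),b[0]-b[3])
```

```text
[[0.3486 0.3033 0.05  ]
 [0.3435 0.399  0.05  ]
 [0.4704 0.4052 0.05  ]
 [0.4769 0.3087 0.05  ]] [0.4099 0.354  0.05  ]
dark w3 [0.4099 0.3537 0.075 ] [-0.069  -0.0026  0.    ]
[[0.3506 0.3044 0.05  ]
 [0.3447 0.3989 0.05  ]
 [0.4711 0.4076 0.05  ]
 [0.475  0.3081 0.05  ]] [0.4104 0.3547 0.05  ]
dark w4 [0.4104 0.3537 0.075 ] [-0.0675 -0.0024  0.    ]
```

The box centre, and so the hinge, is at x = 0.410. The knob at 0.450 is therefore about 40 mm to +x, so it is fully on; it had simply started short of its off stop. The blue block's centroid in the top view, (423,193.5), matches the expected home, (422.8,194.6).

```bash
python3 -c "
from plant import robot
print(robot.close_job())"
```

```text
the job is handed in; nothing more can be done
None
```

The guard's slide block rests against the red stop ring, the small box's lever is thrown to its on stop, the flask and other glassware stand where they were, and the job is handed in at about 14.5 s; no verdict came back.

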